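# Crank a gate valve fully open

### The arm

A 7-joint arm with a two-finger parallel gripper is mounted at the origin on the work surface. World frame = base frame: x ahead of the robot, y to its left, z up, the work surface at z = 0. Lengths are in m, angles in rad, forces in N, time in s.
With the tool pointing down it reaches from about 0.425 to 0.875 m from the base axis. Payload 4.7 kg.
Tool frame: the origin (TCP) lies at the very end of the fingers, on their centre line; the grasp point (between the pads) lies 19 mm behind it (robot.pinch_z is the distance from the TCP to the grasp point, in m); z points along the fingers, x is the direction in which the jaws open and shut, and the axes are right-handed (so a half turn about z gives the same grasp; the last joint's range is limited). The gripper opens to 85 mm and grips with 20 to 120 N. Pads are 22 mm wide; open, the fingers measure 114 mm over their backs; the gripper's body (76 mm by 85 mm) begins 54 mm behind the grasp point. The pads swing forward as they close: fully open they stand 13 mm farther back than shut.
Start: joints at [-1.239, 0.321, -0.07, 1.45, 0.023, 1.371, -0.057], TCP at [0.203, 0.617, 0.231] pointing down, gripper open.
Joint ranges: [-2.86, 2.86], [-0.3, 2.09], [-1.38, 1.24], [0.06, 2.45], [-1.56, 4.7], [0.09, 2.05], [-2.69, 2.69]. Speed limits (rad/s): [2.57, 2.57, 3.14, 3.14, 3.14, 3.14, 3.14].

### API

Orientations are given as a 3x3 rotation matrix whose columns are the frame's x, y, z axes.
In Python, from plant import robot gives the robot as it stands.
- The arm moves only by the tool apply_moves, never from a script. Its argument "rows" is a list of rows, each an object of numbers: "x", "y", "z": the shift along the tool's x, y, z in mm; "spin": the turn about the tool's z in degrees. In form: [{"x": .., "y": .., "z": .., "spin": ..}, ...]. A call has 1 to 12 rows; each row shifts and turns the commanded pose from where the row before left it, along the tool's axes as they then stand; what a row does not reach is not made up. A row lasts 1/8 s, in which the tool goes at most 62.5 mm and 10.7 degrees, less where a joint would pass 70% of its speed; a pose out of reach is approached as far as the arm can. A call is refused whole if a number of a shift passes 62.5 or a number of a turn 10.7, either way. A call with a gripper value outside its range is refused whole. "grip" is the opening, from -1 (shut) to 1 (fully open), set as the call begins (left out, the last holds). The fingers move at their own pace and stop on an object; "grip_force" is the grip in N (left out, the last holds). Time passes only in rows, so rows that do not move let the fingers close. It gives the time, the measured TCP pose, the force and the opening at its end, in the units of the state.
- robot.get_obs(): the state, without advancing time (a new reading comes with each control period).
- robot.camera(name): name is "side" or "top" or "wrist"; returns the picture (480x640x3 uint8, red, green, blue); there is no depth.
- robot.camera_model(name): a dict with "vfov" (degrees; the focal length in pixels is half the picture's height over the tangent of half this angle, whatever the lens; pixels are square), "cx", "cy" (the principal point, pixels), "cam_to_world" (4x4, takes a point from camera to world coordinates); the wrist camera has in their place "tool_from_camera" (4x4, takes a point from camera to tool coordinates, whose origin is the TCP and whose axes are the tool frame's). Camera axes: x right, y up, looking along -z (the intrinsics and any distortion apply to the point x, -y, -z); pixel columns grow to the right and rows downward; lengths in m; the calibration is good to about 2 mm. The wrist camera is an equidistant fisheye: a pixel r from the principal point sees the ray r / f radians off the axis. A picture is of the moment at which its call begins: read the wrist's pose just before it. camera_model takes no time and is no camera call.
- robot.close_job(): hands the job in, once; it reports no verdict.
The state is a dict: "clock": time; "q": joint angles; "dq": joint speeds; "joint_torque": joint torques, N m; "tool_pos": TCP position; "tcp_rot": TCP orientation; "wrist_force": force on the tool from outside, world axes, zero at the start; "moment": the same for the moment, N m; "gripper_width": finger opening in m.
Only numpy, scipy, OpenCV 4.12 (cv2) and the standard library are available. Lean on these libraries where they do the work, as an engineer would, in place of code of your own. Each camera call takes 0.05 s, during which the arm holds its last target.

### The job

Fit the loose green-handled crank over the square end of the brass gate valve's stem, pushed fully down onto the red collar. Then wind it round anticlockwise (seen from above), about two full turns, until the stem has risen to its stop and the valve is fully open. Leave the crank seated on the stem, let go, and leave the other things on the bench where they lie.

Things in the scene. Friction and masses are not known exactly. Their poses are not given: they have to be found in the camera images.
- crank: Loose metal crank, 0.25 to 0.53 kg, lying flat, handle up. Origin: centre of the square hole at the underside; z up, x along the arm to the handle. Hub: 36 mm square block, 36 mm tall, flats facing +-x, +-y. Arm: 24 mm wide, 16 mm thick, underside level with the hub's, ending at x = 122 mm. Balances some 25 mm from the hole, on the arm.
- hub_hole (a point): Centre of the hole's upper mouth, 36 mm above the crank's origin, axes as the crank's. The hole is square, 20.5 mm wide, right through, sides parallel to the hub's flats; its lower mouth is chamfered by 3 mm.
- crank_handle (a point): Middle of the crank's round green sleeve, on its axis: 105 mm along the crank's x, 45 mm above its underside. The sleeve is 26 mm across, stands upright from 18 to 72 mm above the underside and spins freely on its pin.
- valve: Brass gate valve on a fixed steel stand plate 130 x 180 mm, pipe ends (72 mm across) along its y. It does not move. Origin: under the stem's axis at the table. Nothing of its fixed body is higher than 98 mm.
- square_foot (a point): Centre of the top of the red collar (56 mm across) on the valve's upright stem, where the hub comes to rest; 106 mm above the table at joint 0. Above it stands the square shaft, 18 mm wide, 34 mm tall, its last 6 mm tapering to 12 mm. z up, x and y square to its flats; turns and rises with the stem. The crank fits in four headings, 90 degrees apart.
- spindle (a joint): Angle of the valve's stem, rad, growing anticlockwise seen from above. Starts between 0 and 1.0; hard stop at 12.6 (fully open). The stem rises 1.6 mm per rad (10 mm a turn) and lifts collar and crank. Turning takes about 0.3 N m (3 N at the handle); it stays where left. The crank has some 8 degrees of play either way on the shaft.
- ball_valve: Bystander: small brass ball valve with a flat green lever, about 150 mm long; origin at its underside. Leave alone.
- paste_can: Bystander: yellow-labelled can, 68 mm across, 85 mm tall; origin at its underside. Leave alone.
- wrench: Bystander: steel spanner 200 mm long, lying flat; origin at its underside. Leave alone.
- tee: Bystander: brass pipe tee, 90 mm long; origin at its underside. Leave alone.
- hammer: Bystander: hammer 250 mm long, lying; origin at its underside. Leave alone.
- coupling: Bystander: upright brass pipe coupling 52 mm across, 45 mm tall; origin at its underside. Leave alone.
There are look-alikes about, which are no part of the job. Leave any orange or pink look-alike of the crank alone.

How it is judged:
On the way, in this order (a step that is already met when the one before it is completed fails the run):
1. the crank sits on the square shaft, its underside within 4 mm of the red collar, before the valve is opened (horizontal distance between crank and square_foot below 0.005 m and z of crank in the frame of square_foot between -0.004 and 0.004 m and angle between the z axis of crank and the z axis of square_foot, either way round below 0.14 rad and value of joint spindle below 3 rad), for 0.2 s.
2. the stem has been wound past its first full turn with the crank on it (horizontal distance between crank and square_foot below 0.012 m and z of crank in the frame of square_foot between -0.004 and 0.02 m and angle between the z axis of crank and the z axis of square_foot, either way round below 0.14 rad and value of joint spindle above 7.5 rad).
At the end, for the whole second after the job is handed in: The stem stands within 0.4 rad of its open stop (joint above 12.2), the crank sits on the square shaft with its underside within 4 mm of the red collar, centred within 5 mm and level within 0.14 rad, at rest and released; no bystander was moved by more than 40 mm (value of joint spindle above 12.2 rad and horizontal distance between crank and square_foot below 0.005 m and z of crank in the frame of square_foot between -0.004 and 0.004 m and angle between the z axis of crank and the z axis of square_foot, either way round below 0.14 rad and linear speed of crank below 0.02 m/s and angular speed of crank below 0.2 rad/s); the robot touches nothing.
It fails at once if the stem is turned without the crank on it (value of joint spindle above 2.2 rad and distance between crank and square_foot above 0.04 m).
It fails at once if a bystander is moved by more than 40 mm (distance of any of ball_valve, paste_can, wrench, tee, hammer, coupling from where it was at the start of the episode above 0.04 m).
It also fails if it takes over 72 s, if anything falls off the work surface, if the arm or the gripper's body presses on something with over 40 N, if the wrist force passes 120 N, or if a joint passes its speed limit or range.

## Working session

There is one attempt and no reset: what is moved stays moved. The work goes in short steps, Python scripts to look and compute and a tool call to move; the robot and the scene stay as the last step left them, time stands still between calls to the robot, and variables do not carry over. Pictures are saved under pics/ and viewed, and the job is handed in when it is done.

Besides the shell and the picture viewer there is one more tool, called after "Call:" as name([rows], argument=value, ...), one row to a line, values as JSON. apply_moves: Moves the arm, as the interface text tells. Its arguments: {"type":"object","properties":{"rows":{"type":"array","items":{"type":"object","properties":{"x":{"type":"number"},"y":{"type":"number"},"z":{"type":"number"},"spin":{"type":"number"}}}},"grip":{"type":"number"},"grip_force":{"type":"number"}},"required":["rows"]}

```bash
mkdir -p pics; ls; python3 - <<'E'
from plant import robot
import cv2,numpy as np
o=robot.get_obs()
for k,v in o.items(): print(k,np.round(v,3).tolist())
for n in ["side","top","wrist"]:
    m=robot.camera_model(n);print(n,{k:(np.round(v,4).tolist()) for k,v in m.items()})
    cv2.imwrite(f"pics/{n}0.png",robot.camera(n)[:,:,::-1])
E
```

```text
pics
clock 0.0
q [-1.239, 0.322, -0.07, 1.452, 0.023, 1.371, -0.057]
dq [0.0, -0.001, 0.001, 0.002, 0.001, -0.001, -0.002]
joint_torque [-0.0, -49.358, -0.382, -31.433, 0.013, 0.011, -0.0]
tool_pos [0.203, 0.617, 0.23]
tcp_rot [[0.312, 0.95, -0.0], [0.95, -0.312, -0.002], [-0.002, 0.0, -1.0]]
wrist_force [0.269, -0.577, -0.535]
moment [0.001, 0.012, -0.04]
gripper_width 0.085
side {'vfov': 57.3193, 'cx': 314.5348, 'cy': 242.9308, 'cam_to_world': [[0.841, 0.3779, -0.3872, 0.145], [-0.5411, 0.5848, -0.6043, -0.4895], [-0.0019, 0.7177, 0.6963, 0.7683], [0.0, 0.0, 0.0, 1.0]]}
top {'vfov': 53.8479, 'cx': 332.5545, 'cy': 237.2953, 'cam_to_world': [[-0.008, 0.9833, -0.1818, 0.2918], [-1.0, -0.0077, 0.0019, 0.0994], [0.0005, 0.1818, 0.9833, 1.2036], [0.0, 0.0, 0.0, 1.0]]}
wrist {'vfov': 65.7065, 'cx': 320.8089, 'cy': 241.3636, 'tool_from_camera': [[1.0, -0.0002, -0.0007, 0.0004], [-0.0005, -0.9524, -0.305, -0.0776], [-0.0006, 0.305, -0.9524, -0.1424], [0.0, 0.0, 0.0, 1.0]]}
```

View pics/top0.png

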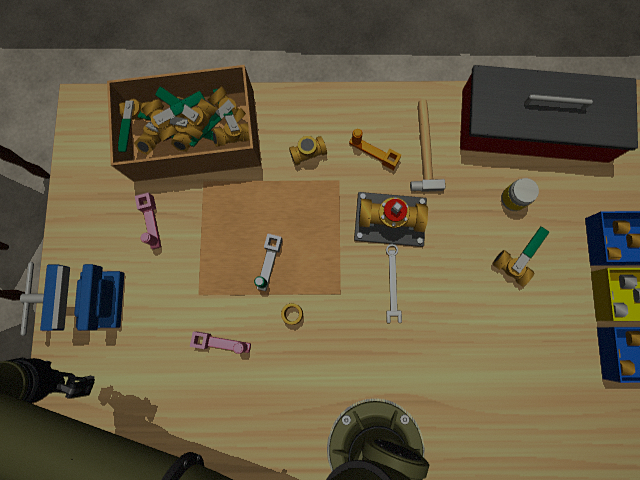

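View pics/side0.png

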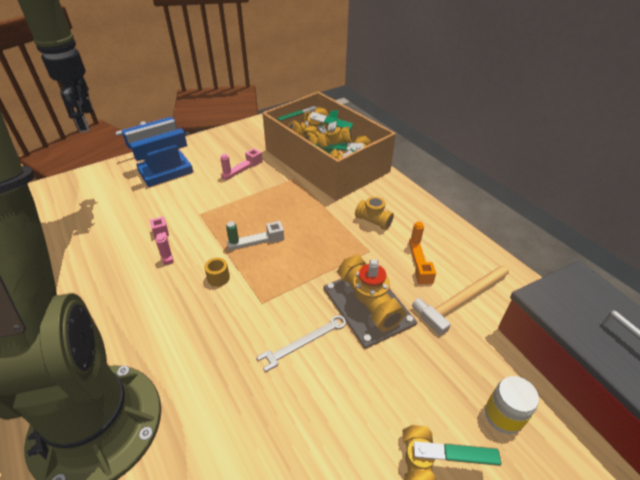

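View pics/wrist0.png

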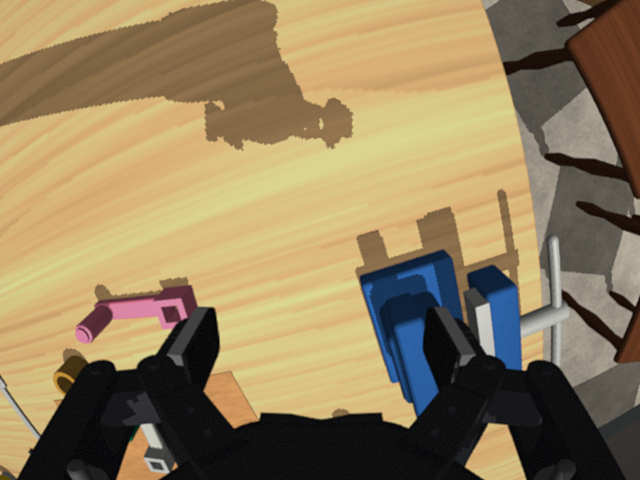

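The crank candidates in the top view are:
- Grey metal with a green sleeve: hub (273,242), handle (261,283).
- Pink: (147,220) and (220,343).
- Orange: (375,148).

Only the first fits the description. I'll confirm it with enlarged crops and measure it.

```bash
cat > h.py <<'E'
from plant import robot
import cv2,numpy as np
def ray(n,u,v,pose=None):
    m=robot.camera_model(n);f=240/np.tan(np.radians(m['vfov']/2))
    a,b=(u-m['cx']),(v-m['cy'])
    if n=='wrist':
        r=np.hypot(a,b);t=r/f;d=np.array([np.sin(t)*a/r,-np.sin(t)*b/r,-np.cos(t)])
        R,p=pose;T=np.eye(4);T[:3,:3]=R;T[:3,3]=p;C=T@np.array(m['tool_from_camera'])
    else:
        d=np.array([a/f,-b/f,-1]);C=np.array(m['cam_to_world'])
    return C[:3,3],C[:3,:3]@d
def onz(n,u,v,z,pose=None):
    c,d=ray(n,u,v,pose);return c+d*(z-c[2])/d[2]
def two(r1,r2):
    A=[];b=[]
    for c,d in (r1,r2):
        d=d/np.linalg.norm(d);P=np.eye(3)-np.outer(d,d);A.append(P);b.append(P@c)
    p=np.linalg.lstsq(np.vstack(A),np.hstack(b),rcond=None)[0];return p
E
python3 - <<'E'
import cv2,numpy as np
t=cv2.imread('pics/top0.png');s=cv2.imread('pics/side0.png')
def c(i,x,y,w,h,k): return cv2.resize(i[y:y+h,x:x+w],None,fx=k,fy=k,interpolation=cv2.INTER_NEAREST)
a=np.vstack([np.hstack([c(t,235,225,75,75,5),c(t,355,175,75,75,5)])])
b=np.hstack([c(s,215,205,75,50,5),c(s,335,245,75,50,5)])
cv2.imwrite('pics/crop0.png',cv2.resize(np.vstack([a,b]),None,fx=.95,fy=.95))
E
```

```text
(no output)
```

View pics/crop0.png

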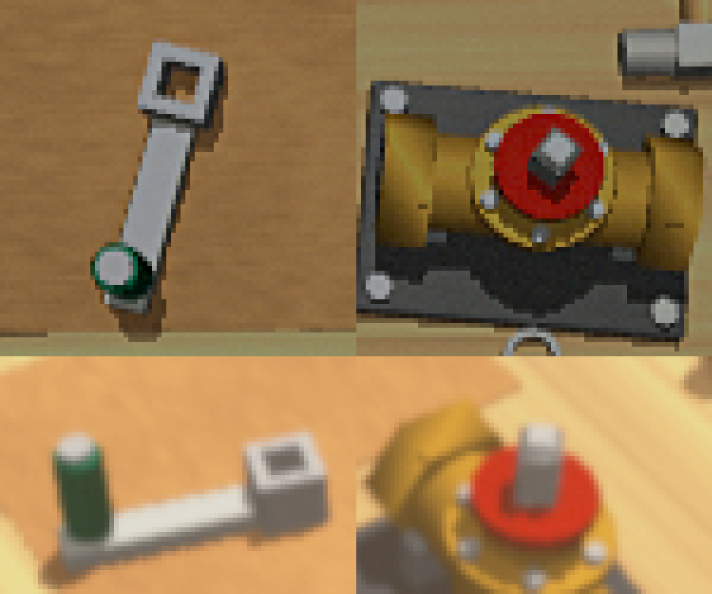

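The crops confirm the crank: a grey hub with a square hole and a green sleeve, centred at top pixels (273,243) and (260,281). The valve has a red collar at (395.6,209.7) and its shaft tip at (398,205.5).

```bash
python3 - <<'E'
from h import *
hb=onz('top',272.6,242.3,.036);hd=onz('top',259.4,280.7,.072)
print('hub',hb,'handle',hd,np.linalg.norm((hd-hb)[:2]),'heading',np.degrees(np.arctan2(*(hd-hb)[[1,0]])))
print('collar',onz('top',395.2,209.3,.107),'tip',onz('top',397.6,205,.141))
# side
print('side hub',onz('side',215+285/4.75-.5,205+(462-356)/4.75-.5,.036),'handle',onz('side',215+77/4.75-.5,205+(445-356)/4.75-.5,.072))
print('side tip',onz('side',335+(541-356)/4.75-.5,245+(436-356)/4.75-.5,.141))
t=cv2.cvtColor(cv2.imread('pics/side0.png'),cv2.COLOR_BGR2HSV)
E
```

```text
hub [0.49604372 0.24757328 0.036     ] handle [0.39666758 0.27319837 0.072     ] 0.10262680389650503 heading 165.54071702198897
collar [ 0.56124795 -0.05273161  0.107     ] tip [ 0.56308774 -0.05390088  0.141     ]
side hub [0.49965763 0.24858912 0.036     ] handle [0.40054719 0.28029683 0.072     ]
side tip [ 0.56295955 -0.05167026  0.141     ]
```

Call:
apply_moves([
  {"x": -11,"y": 17,"z": 0,"spin": 0},
  {"x": -22,"y": 34,"z": 0,"spin": 0},
  {"x": -23,"y": 35,"z": 0,"spin": -1},
  {"x": -23,"y": 35,"z": 0,"spin": -1},
  {"x": -23,"y": 35,"z": 0,"spin": 0},
  {"x": -23,"y": 35,"z": 0,"spin": 0},
  {"x": -23,"y": 35,"z": 0,"spin": 0},
  {"x": -23,"y": 35,"z": 0,"spin": 0},
  {"x": -23,"y": 35,"z": 0,"spin": 0},
  {"x": -23,"y": 35,"z": 0,"spin": 0},
  {"x": -22,"y": 33,"z": 0,"spin": 0},
  {"x": -11,"y": 17,"z": 0,"spin": 0},
])

```text
clock: 1.65
tool_pos: [0.4977, 0.2638, 0.2314]
tcp_rot: [[0.284, 0.959, 0.001], [0.959, -0.284, -0.001], [-0.001, 0.001, -1.0]]
wrist_force: [-0.0, 0.6, -0.4]
gripper_width: 0.0853
```

```bash
cat > look.py <<'E'
from h import *
import sys
def look(tag):
    for _ in range(1):
        o=robot.get_obs();im=robot.camera('wrist')
    cv2.imwrite(f'pics/{tag}.png',im[:,:,::-1])
    np.savez(f'pics/{tag}.npz',R=o['tcp_rot'],p=o['tool_pos'])
    R=np.array(o['tcp_rot'])
    print(o['clock'],np.round(o['tool_pos'],4),'xhead',np.degrees(np.arctan2(R[1,0],R[0,0])),'zaxis',R[:,2].round(3),'F',np.round(o['wrist_force'],1),'w',o['gripper_width'],'q',np.round(o['q'],2))
if __name__=='__main__': look(sys.argv[1])
E
python3 look.py w1
```

```text
1.65 [0.4977 0.2638 0.2314] xhead 73.5002381596044 zaxis [ 0.001 -0.001 -1.   ] F [-0.   0.6 -0.4] w 0.08534529122303655 q [-0.74  0.13  0.23  1.68 -0.03  1.33  0.77]
```

View pics/w1.png

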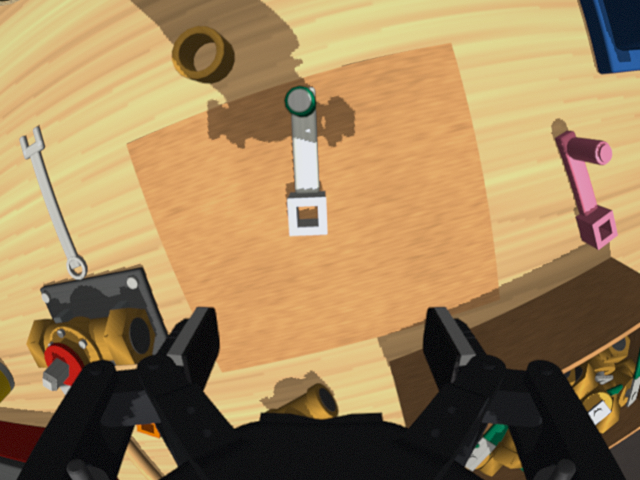

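The wrist view shows the crank with its hub top at about (307,214) and its handle cap at (301,100).

```bash
python3 - <<'E'
from h import *
im=cv2.imread('pics/w1.png');d=np.load('pics/w1.npz');P=(d['R'],d['p'])
crop=im[185:245,280:340];hsv=cv2.cvtColor(im,cv2.COLOR_BGR2HSV)
m=((hsv[...,1]<40)&(hsv[...,2]>180)).astype(np.uint8)
m[:194]=0;m[240:]=0;m[:,:280]=0;m[:,335:]=0
c=max(cv2.findContours(m,cv2.RETR_EXTERNAL,2)[0],key=cv2.contourArea)
r=cv2.minAreaRect(c);print(r)
box=cv2.boxPoints(r);pts=np.array([onz('wrist',*b,.036,P) for b in box]);print(pts)
hb=pts.mean(0);print('hub',hb)
for i in range(4):
    e=pts[(i+1)%4]-pts[i];print(np.linalg.norm(e),np.degrees(np.arctan2(e[1],e[0]))%90)
hd=onz('wrist',301,100,.072,P);print(hd,np.degrees(np.arctan2(*(hd-hb)[[1,0]])),np.linalg.norm((hd-hb)[:2]))
R,p=P;print('delta tool mm',R.T@(hb-p)*1000)
cv2.imwrite('pics/c1.png',cv2.resize(im[80:250,250:360],None,fx=3.5,fy=3.5))
E
```

```text
((306.8335876464844, 216.00616455078125), (37.30775451660156, 38.899253845214844), 87.87889862060547)
[[0.47794729 0.23723613 0.036     ]
 [0.48696161 0.27211445 0.036     ]
 [0.52184599 0.26329028 0.036     ]
 [0.51271302 0.22742091 0.036     ]]
hub [0.49986698 0.25001545 0.036     ]
0.0360243699370045 75.50897684386715
0.035983132297094544 75.80452988449855
0.03701382434563713 75.71503445732046
0.03612470843910655 74.23431553587628
[0.39854579 0.2772476  0.072     ] 164.95609934724752 0.10491698652404244
delta tool mm [-12.4697918    5.88720526 195.44716203]
```

View pics/c1.png

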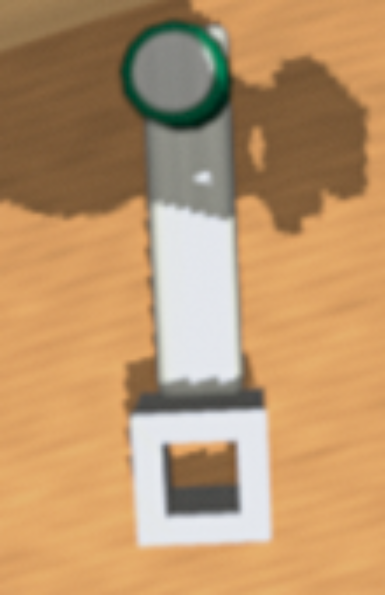

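Call:
apply_moves([
  {"x": -6,"y": 3,"z": 15,"spin": -1},
  {"x": -6.5,"y": 3,"z": 30,"spin": -0.7},
  {"x": 0,"y": 0,"z": 35,"spin": 0},
  {"x": 0,"y": 0,"z": 35,"spin": 0},
  {"x": 0,"y": 0,"z": 30,"spin": 0},
  {"x": 0,"y": 0,"z": 15,"spin": 0},
  {"x": 0,"y": 0,"z": 0,"spin": 0},
])

```text
clock: 2.58
tool_pos: [0.497, 0.2545, 0.0702]
tcp_rot: [[0.249, 0.968, -0.002], [0.968, -0.249, -0.001], [-0.002, -0.002, -1.0]]
wrist_force: [-0.3, -0.1, 0.4]
gripper_width: 0.0854
```

```bash
python3 look.py w2
```

```text
2.575 [0.497  0.2545 0.0702] xhead 75.56076109235383 zaxis [-0.002 -0.001 -1.   ] F [-0.3 -0.1  0.4] w 0.08541492703536156 q [-0.72  0.27  0.22  1.87 -0.07  1.02  0.85]
```

View pics/w2.png

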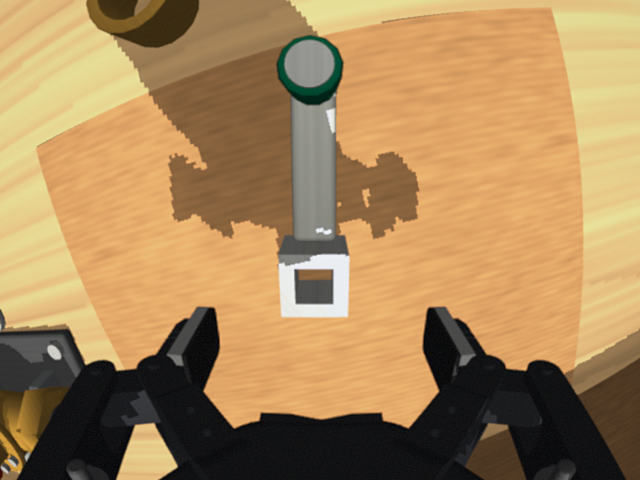

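The hub top face spans about (279–349, 254–317), centred near (314,286). It lies ahead of the fingers.

```bash
python3 - <<'E'
from h import *
d=np.load('pics/w2.npz');P=(d['R'],d['p'])
cs=[onz('wrist',u,v,.036,P) for u,v in [(279,255),(349,255),(350,317),(280,317)]]
hb=np.mean(cs,0);print(hb,[np.linalg.norm(cs[i]-cs[i-1]) for i in range(4)]);print('delta',P[0].T@(hb-P[1])*1000)
h=onz('wrist',310,64,.072,P);print(h,np.linalg.norm((h-hb)[:2]),np.degrees(np.arctan2(*(h-hb)[[1,0]])))
E
```

```text
[0.500252   0.25075674 0.036     ] [np.float64(0.03592204300531383), np.float64(0.035465462614805446), np.float64(0.03585837258821132), np.float64(0.03803061201277709)]
delta [-2.79073796  4.16662255 34.15547138]
[0.39797452 0.27638778 0.072     ] 0.1054401948091546 165.93124721999254
```

Call:
apply_moves([
  {"x": -1.5,"y": 2,"z": 10,"spin": 0},
  {"x": -1.3,"y": 2,"z": 20,"spin": 0},
  {"x": 0,"y": 0,"z": 20,"spin": 0},
  {"x": 0,"y": 0,"z": 11,"spin": 0},
  {"x": 0,"y": 0,"z": 4,"spin": 0},
  {"x": 0,"y": 0,"z": 0,"spin": 0},
])

```text
clock: 3.38
tool_pos: [0.5018, 0.2511, 0.0067]
tcp_rot: [[0.25, 0.968, 0.001], [0.968, -0.25, 0.0], [0.0, 0.0, -1.0]]
wrist_force: [0.2, 0.3, 0.4]
gripper_width: 0.085
```

Call:
apply_moves([
  {"x": 0,"y": 0,"z": 0,"spin": 0},
  {"x": 0,"y": 0,"z": 0,"spin": 0},
  {"x": 0,"y": 0,"z": 0,"spin": 0},
  {"x": 0,"y": 0,"z": 0,"spin": 0},
  {"x": 0,"y": 0,"z": 0,"spin": 0},
  {"x": 0,"y": 0,"z": 0,"spin": 0},
], grip=-1, grip_force=100)

```text
clock: 4.12
tool_pos: [0.5021, 0.2509, 0.0071]
tcp_rot: [[0.25, 0.968, 0.001], [0.968, -0.25, 0.0], [0.001, 0.001, -1.0]]
wrist_force: [-0.6, -2.2, 5.3]
gripper_width: 0.0343
```

```bash
python3 look.py w3
```

```text
4.125 [0.5021 0.2509 0.0071] xhead 75.49768498174788 zaxis [ 0.001  0.    -1.   ] F [-0.6 -2.2  5.3] w 0.03425988975517594 q [-0.7   0.35  0.22  1.91 -0.1   0.89  0.88]
```

View pics/w3.png

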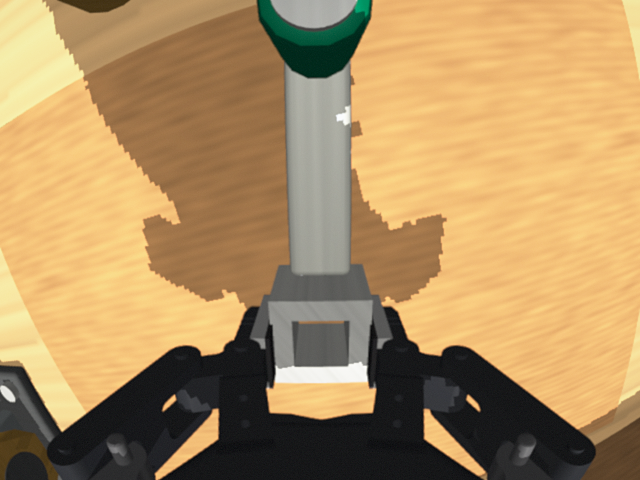

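The hub is gripped across its y flats at 34 mm opening. I'll lift it and go look at the stem.

```bash
python3 - <<'E'
from h import *
d=np.load('pics/w3.npz');P=(d['R'],d['p'])
cs=[onz('wrist',u,v,.036,P) for u,v in [(271,300),(371,300),(370,383),(272,383)]]
hb=np.mean(cs,0);print(hb,[np.linalg.norm(cs[i]-cs[i-1]) for i in range(4)]);print('hub in tool',P[0].T@(hb-P[1])*1000)
E
```

```text
[0.50053828 0.25190129 0.036     ] [np.float64(0.03688005248815314), np.float64(0.03428208291926816), np.float64(0.036902486746877836), np.float64(0.038177111385997775)]
hub in tool [  0.56570824  -1.69495106 -28.87405865]
```

Call:
apply_moves([
  {"z": -3},
  {"z": -10},
  {"z": -25},
  {"z": -30},
  {"z": -30},
  {"z": -30},
  {"z": -30},
  {"z": -20},
  {"z": -10},
  {"z": -5},
])

```text
validation failed for argument at $.ro...
```

Call:
apply_moves([
  {"x": -8,"y": 8},
  {"x": -16,"y": 16},
  {"x": -24,"y": 23},
  {"x": -24,"y": 23},
  {"x": -24,"y": 23},
  {"x": -24,"y": 23},
  {"x": -24,"y": 23},
  {"x": -22,"y": 22},
  {"x": -15,"y": 15},
  {"x": -8,"y": 8},
  {"x": 0,"y": 0},
])

```text
validation failed for argument at $.ro...
```

```bash
python3 look.py w4
```

```text
4.175 [0.5021 0.2509 0.0071] xhead 75.49076596888817 zaxis [ 0.001  0.    -1.   ] F [-0.7 -2.3  6.3] w 0.03488185998391237 q [-0.7   0.35  0.22  1.91 -0.1   0.89  0.88]
```

View pics/w4.png

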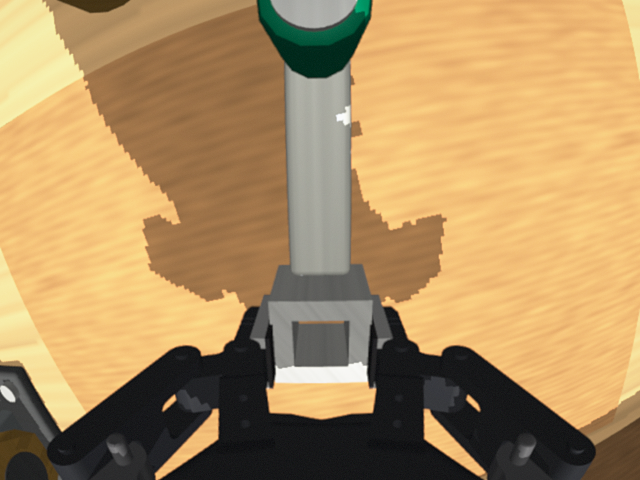

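The moves were refused because every row needs all four numbers, so the arm stayed put. I'll resend them in full.

Call:
apply_moves([
  {"x": 0,"y": 0,"z": -3,"spin": 0},
  {"x": 0,"y": 0,"z": -10,"spin": 0},
  {"x": 0,"y": 0,"z": -25,"spin": 0},
  {"x": 0,"y": 0,"z": -30,"spin": 0},
  {"x": 0,"y": 0,"z": -30,"spin": 0},
  {"x": 0,"y": 0,"z": -30,"spin": 0},
  {"x": 0,"y": 0,"z": -30,"spin": 0},
  {"x": 0,"y": 0,"z": -20,"spin": 0},
  {"x": 0,"y": 0,"z": -10,"spin": 0},
  {"x": 0,"y": 0,"z": -5,"spin": 0},
])

```text
clock: 5.48
tool_pos: [0.5011, 0.2508, 0.1993]
tcp_rot: [[0.25, 0.968, -0.0], [0.968, -0.25, -0.0], [-0.0, -0.0, -1.0]]
wrist_force: [-0.6, 0.7, -5.2]
gripper_width: 0.035
```

Call:
apply_moves([
  {"x": -8,"y": 8,"z": 0,"spin": 0},
  {"x": -16,"y": 16,"z": 0,"spin": 0},
  {"x": -24,"y": 23,"z": 0,"spin": 0},
  {"x": -24,"y": 23,"z": 0,"spin": 0},
  {"x": -24,"y": 23,"z": 0,"spin": 0},
  {"x": -24,"y": 23,"z": 0,"spin": 0},
  {"x": -24,"y": 23,"z": 0,"spin": 0},
  {"x": -22,"y": 22,"z": 0,"spin": 0},
  {"x": -15,"y": 15,"z": 0,"spin": 0},
  {"x": -8,"y": 8,"z": 0,"spin": 0},
  {"x": 0,"y": 0,"z": 0,"spin": 0},
])

```text
clock: 6.85
tool_pos: [0.632, 0.0207, 0.1986]
tcp_rot: [[0.252, 0.968, -0.001], [0.968, -0.252, -0.001], [-0.001, -0.001, -1.0]]
wrist_force: [-0.2, -0.1, -4.0]
gripper_width: 0.0344
```

```bash
python3 look.py w5
```

```text
6.85 [0.632  0.0207 0.1986] xhead 75.39319807541514 zaxis [-0.001 -0.001 -1.   ] F [-0.2 -0.1 -4. ] w 0.03437578369804437 q [-0.4   0.31  0.41  1.56 -0.13  1.3   1.34]
```

View pics/w5.png

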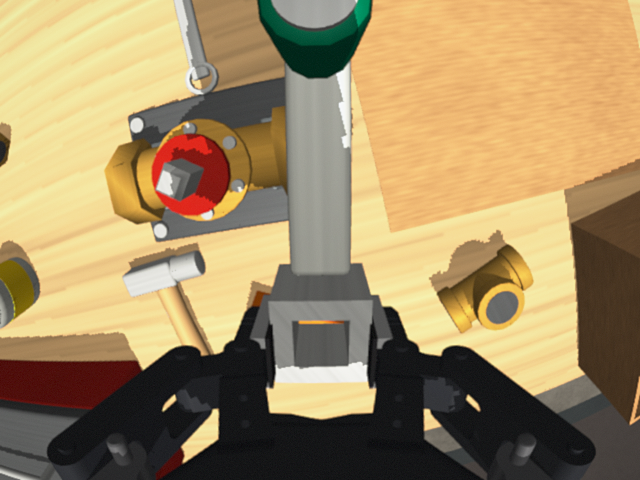

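The view shows the valve with its red collar at about (192,173) and the shaft tip at about (168,184). The crank hangs level in the jaws.

```bash
python3 - <<'E'
import cv2
im=cv2.imread('pics/w5.png')
cv2.imwrite('pics/c5.png',cv2.resize(im[130:220,140:250],None,fx=6.5,fy=6.5,interpolation=cv2.INTER_CUBIC))
E
```

```text
(no output)
```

View pics/c5.png

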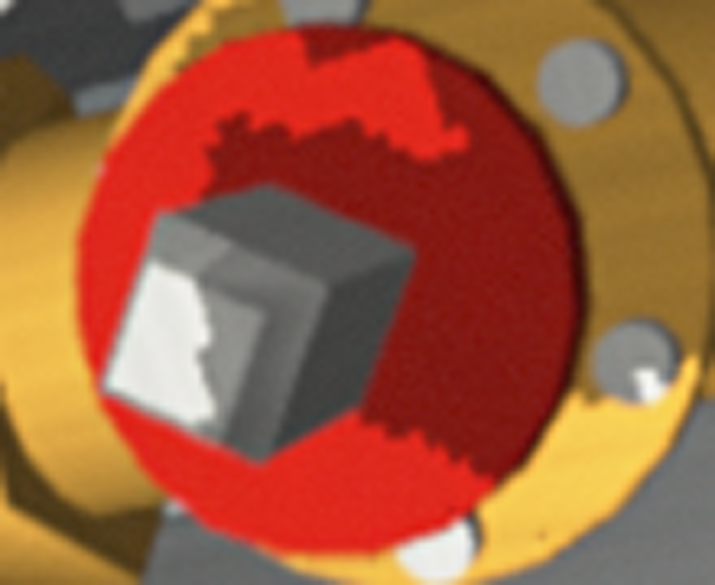

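```bash
python3 - <<'E'
from h import *
im=cv2.imread('pics/w5.png');d=np.load('pics/w5.npz');P=(d['R'],d['p'])
def g(l,z):
    q=np.array([onz('wrist',140+u/6.5-.4,130+v/6.5-.4,z,P) for u,v in l])
    print('c',q.mean(0)[:2]);
    for i in range(len(q)-1):
        e=q[i+1]-q[i];print('  ',np.linalg.norm(e),np.degrees(np.arctan2(e[1],e[0]))%90)
g([(165,212),(328,286),(262,462),(103,388)],.135)
g([(150,262),(265,312),(218,430),(105,388)],.141)
g([(415,250),(360,410)],.107)
hsv=cv2.cvtColor(im,cv2.COLOR_BGR2HSV)
m=(((hsv[...,0]<6)|(hsv[...,0]>174))&(hsv[...,1]>150)).astype(np.uint8);m[220:]=0;m[:,250:]=0
c=max(cv2.findContours(m,cv2.RETR_EXTERNAL,2)[0],key=cv2.contourArea);e=cv2.fitEllipse(cv2.convexHull(c));print(e)
print('collar',onz('wrist',*e[0],.107,P))
E
```

```text
c [ 0.56308652 -0.05111904]
   0.017329467820371324 49.7565498650438
   0.017676220487735407 49.34053099508872
   0.01732303519840348 49.926088785373196
c [ 0.56299345 -0.05150577]
   0.011933969965253274 50.8275778480888
   0.011708288370910671 47.68153476765869
   0.01172542983740347 54.3600189662877
c [ 0.56880612 -0.04483687]
   0.017644784651238515 51.88217657453459
((190.32962036132812, 174.12286376953125), (77.19400024414062, 81.40367126464844), 178.8573455810547)
collar [ 0.56299519 -0.04946871  0.107     ]
```

Call:
apply_moves([
  {"x": -6,"y": -3,"z": 0,"spin": 0},
  {"x": -12,"y": -7,"z": 0,"spin": 4},
  {"x": -14,"y": -8,"z": 0,"spin": 0},
  {"x": -16,"y": -9,"z": 0,"spin": -4},
  {"x": -16,"y": -9,"z": 0,"spin": 0},
  {"x": -14,"y": -7,"z": 0,"spin": 0},
  {"x": -7,"y": -4,"z": 0,"spin": 0},
  {"x": -3,"y": 0,"z": 5,"spin": 4},
  {"x": 0,"y": 0,"z": 10,"spin": 8},
  {"x": 0,"y": 0,"z": 15,"spin": 8},
  {"x": 0,"y": 0,"z": 10,"spin": 5.4},
  {"x": 0,"y": 0,"z": 0,"spin": 0},
])

```text
clock: 8.4
tool_pos: [0.5625, -0.0495, 0.1585]
tcp_rot: [[0.64, 0.768, -0.002], [0.768, -0.64, -0.0], [-0.001, -0.001, -1.0]]
wrist_force: [0.2, -1.4, -4.2]
gripper_width: 0.0345
```

```bash
python3 look.py w6; python3 - <<'E'
from h import *
cv2.imwrite('pics/s6.png',robot.camera('side')[:,:,::-1])
E
```

```text
8.4 [ 0.5625 -0.0495  0.1585] xhead 50.172479240969345 zaxis [-0.002 -0.    -1.   ] F [ 0.2 -1.4 -4.2] w 0.034464120031469 q [-0.39  0.2   0.48  1.78 -0.1   1.19  1.  ]
```

View pics/w6.png

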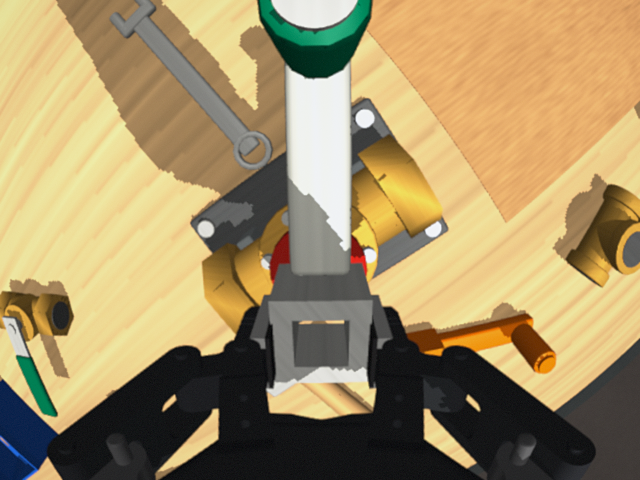

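View pics/s6.png

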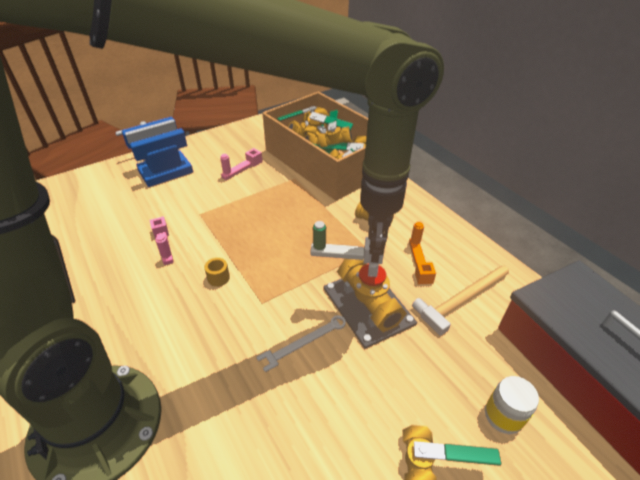

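The hub hangs just above the shaft. I'll correct 1.5 mm in x and 3 mm in y, then lower.

Call:
apply_moves([
  {"x": -1.5,"y": 3.1,"z": 0,"spin": 0},
  {"x": 0,"y": 0,"z": 4,"spin": 0},
  {"x": 0,"y": 0,"z": 6,"spin": 0},
  {"x": 0,"y": 0,"z": 6,"spin": 0},
  {"x": 0,"y": 0,"z": 6,"spin": 0},
  {"x": 0,"y": 0,"z": 3,"spin": 0},
  {"x": 0,"y": 0,"z": 0,"spin": 0},
])

```text
clock: 9.38
tool_pos: [0.5643, -0.0529, 0.134]
tcp_rot: [[0.642, 0.767, -0.0], [0.767, -0.642, -0.0], [-0.0, -0.0, -1.0]]
wrist_force: [1.0, 0.1, -3.8]
gripper_width: 0.0349
```

Call:
apply_moves([
  {"x": 0,"y": 0,"z": 5,"spin": 0},
  {"x": 0,"y": 0,"z": 5,"spin": 0},
  {"x": 0,"y": 0,"z": 4,"spin": 0},
  {"x": 0,"y": 0,"z": 3,"spin": 0},
  {"x": 0,"y": 0,"z": 2,"spin": 0},
  {"x": 0,"y": 0,"z": 1,"spin": 0},
  {"x": 0,"y": 0,"z": 0,"spin": 0},
])

```text
clock: 10.25
tool_pos: [0.5644, -0.053, 0.1147]
tcp_rot: [[0.642, 0.767, -0.0], [0.767, -0.642, 0.0], [0.0, -0.0, -1.0]]
wrist_force: [-2.2, 0.4, -1.3]
gripper_width: 0.0346
```

```bash
python3 look.py w7; python3 - <<'E'
from h import *
im=robot.camera('side')[:,:,::-1]
cv2.imwrite('pics/s7.png',cv2.resize(im[200:320,290:430],None,fx=5,fy=5))
E
```

```text
10.25 [ 0.5644 -0.053   0.1147] xhead 50.09228863843074 zaxis [-0.  0. -1.] F [-2.2  0.4 -1.3] w 0.03461614563799336 q [-0.37  0.25  0.48  1.82 -0.13  1.11  1.03]
```

View pics/w7.png

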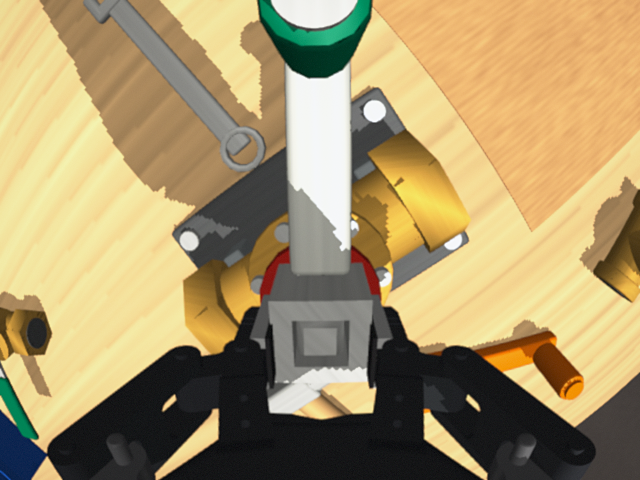

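View pics/s7.png

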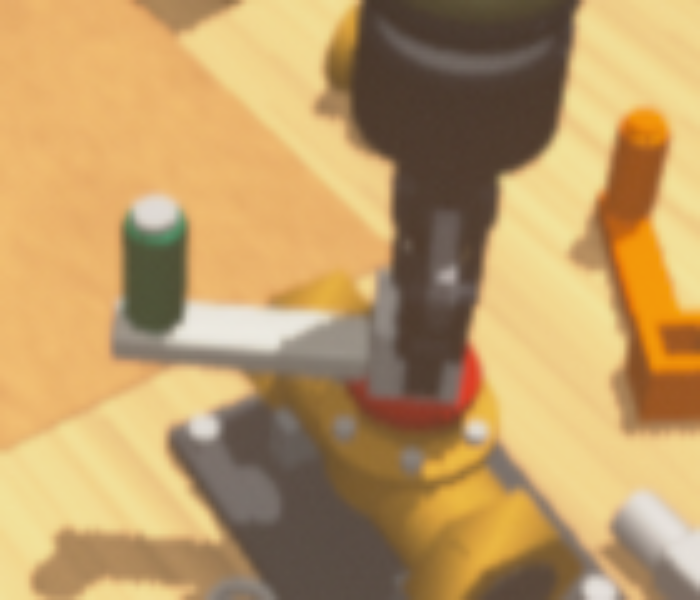

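The shaft is visible in the hole at (322,341) and the hub is almost on the collar. I'll push a little further to feel the seat.

Call:
apply_moves([
  {"x": 0,"y": 0,"z": 1,"spin": 0},
  {"x": 0,"y": 0,"z": 1,"spin": 0},
  {"x": 0,"y": 0,"z": 0,"spin": 0},
])

```text
clock: 10.72
tool_pos: [0.5645, -0.053, 0.1144]
tcp_rot: [[0.642, 0.767, 0.0], [0.767, -0.642, 0.001], [0.001, -0.0, -1.0]]
wrist_force: [-6.6, 0.4, 11.7]
gripper_width: 0.0345
```

It is seated: 12 N of upward reaction and no further travel. I'll release, rise, and shift to the handle.

Call:
apply_moves([
  {"x": 0,"y": 0,"z": -1,"spin": 0},
  {"x": 0,"y": 0,"z": 0,"spin": 0},
  {"x": 0,"y": 0,"z": 0,"spin": 0},
  {"x": 0,"y": 0,"z": 0,"spin": 0},
], grip=1)

```text
clock: 11.22
tool_pos: [0.5645, -0.0529, 0.1132]
tcp_rot: [[0.642, 0.767, 0.0], [0.767, -0.642, -0.0], [0.0, 0.0, -1.0]]
wrist_force: [0.0, 0.3, 0.8]
gripper_width: 0.0857
```

Call:
apply_moves([
  {"x": 0,"y": 0,"z": -10,"spin": 0},
  {"x": 0,"y": 0,"z": -25,"spin": 0},
  {"x": 0,"y": 0,"z": -30,"spin": 0},
  {"x": 0,"y": 0,"z": -20,"spin": 0},
  {"x": 0,"y": -12,"z": -5,"spin": 0},
  {"x": 0,"y": -25,"z": 0,"spin": 0},
  {"x": 0,"y": -30,"z": 0,"spin": 0},
  {"x": 0,"y": -25,"z": 0,"spin": 0},
  {"x": 0,"y": -11,"z": 0,"spin": 0},
  {"x": 0,"y": -4,"z": 0,"spin": 0},
  {"x": 0,"y": 0,"z": 0,"spin": 0},
])

```text
clock: 12.6
tool_pos: [0.4826, 0.0153, 0.2033]
tcp_rot: [[0.642, 0.767, 0.0], [0.767, -0.642, -0.0], [0.0, 0.0, -1.0]]
wrist_force: [1.2, -0.8, 0.3]
gripper_width: 0.0852
```

```bash
python3 look.py w8; python3 - <<'E'
from h import *
im=robot.camera('side')[:,:,::-1]
cv2.imwrite('pics/s8.png',cv2.resize(im[160:340,250:430],None,fx=3.3,fy=3.3))
E
```

```text
12.6 [0.4826 0.0153 0.2033] xhead 50.07070512862709 zaxis [ 0. -0. -1.] F [ 1.2 -0.8  0.3] w 0.08521165540679894 q [-0.5  -0.03  0.41  1.9   0.01  1.27  0.78]
```

View pics/w8.png

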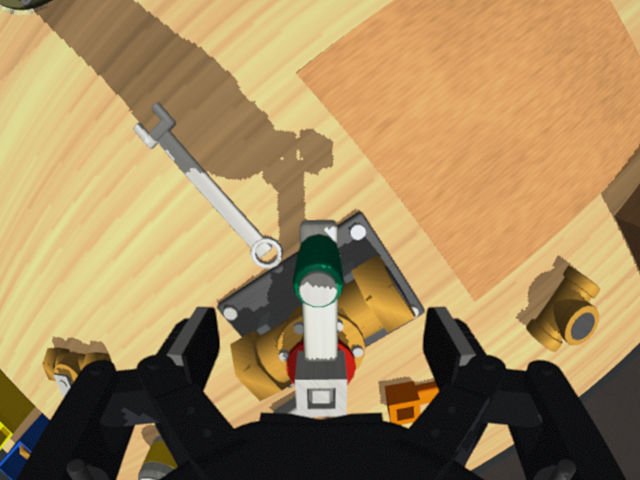

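View pics/s8.png

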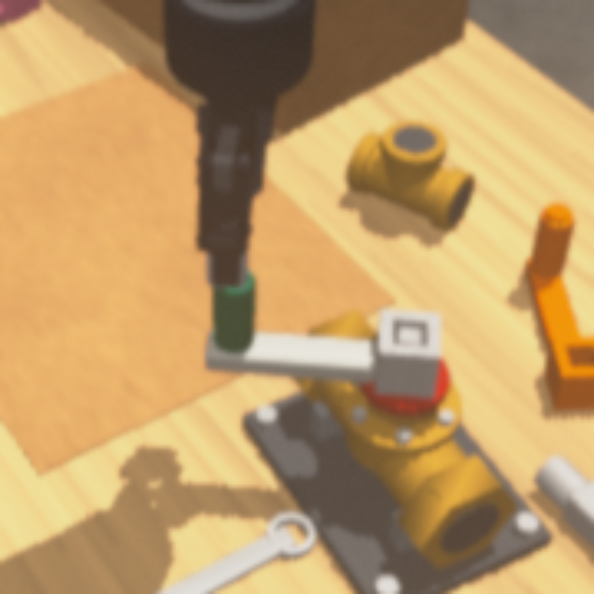

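The crank sits on the red collar, with the handle cap at about (320,288) between the open fingers.

```bash
python3 - <<'E'
from h import *
d=np.load('pics/w8.npz');P=(d['R'],d['p'])
h=onz('wrist',320,288,.1795,P);print('handle',h,P[0].T@(h-P[1])*1000)
b=np.mean([onz('wrist',u,v,.1435,P) for u,v in [(297,380),(347,380),(345,415),(298,415)]],0);print('hub',b,np.linalg.norm((h-b)[:2]))
b=onz('wrist',321,398,.1435,P);print('hole',b,np.linalg.norm((h-b)[:2]))
E
```

```text
handle [0.48237054 0.01594584 0.1795    ] [ 0.33531019 -0.55209547 23.77802627]
hub [ 0.56327693 -0.05030313  0.1435    ] 0.10456944633816709
hole [ 0.56259441 -0.05042423  0.1435    ] 0.10411942214442445
```

Call:
apply_moves([
  {"x": 0,"y": 0,"z": 8,"spin": 0},
  {"x": 0,"y": 0,"z": 18,"spin": 0},
  {"x": 0,"y": 0,"z": 22,"spin": 0},
  {"x": 0,"y": 0,"z": 16,"spin": 0},
  {"x": 0,"y": 0,"z": 8,"spin": 0},
  {"x": 0,"y": 0,"z": 0,"spin": 0},
])

```text
clock: 13.45
tool_pos: [0.4822, 0.0156, 0.1309]
tcp_rot: [[0.642, 0.767, -0.001], [0.767, -0.642, -0.0], [-0.001, -0.0, -1.0]]
wrist_force: [-0.5, 0.4, 0.4]
gripper_width: 0.0854
```

Call:
apply_moves([
  {"x": 0,"y": 0,"z": 0,"spin": 0},
  {"x": 0,"y": 0,"z": 0,"spin": 0},
  {"x": 0,"y": 0,"z": 0,"spin": 0},
  {"x": 0,"y": 0,"z": 0,"spin": 0},
  {"x": 0,"y": 0,"z": 0,"spin": 0},
  {"x": 0,"y": 0,"z": 0,"spin": 0},
], grip=-1, grip_force=25)

```text
clock: 14.2
tool_pos: [0.4825, 0.0158, 0.1315]
tcp_rot: [[0.641, 0.767, 0.0], [0.767, -0.641, 0.0], [0.0, 0.0, -1.0]]
wrist_force: [-0.5, -0.1, 0.8]
gripper_width: 0.0256
```

```bash
python3 look.py w9; python3 - <<'E'
import numpy as np
# circle plan in tool frame, tool x head hd; C, r; print successive shifts from handle angle a0
C=np.array([.5632,-.0513]);r=.105
hd=np.radians(50.1);X=np.array([np.cos(hd),np.sin(hd)]);Y=np.array([np.sin(hd),-np.cos(hd)])
a=140+np.arange(0,361,15)
p=np.array([C+r*np.array([np.cos(np.radians(t)),np.sin(np.radians(t))]) for t in a])*1000
for i in range(24):
    d=p[i+1]-p[i];print(a[i+1],(d@X).round(1),(d@Y).round(1))
E
```

```text
14.2 [0.4825 0.0158 0.1315] xhead 50.09983883173129 zaxis [ 0.  0. -1.] F [-0.5 -0.1  0.8] w 0.025603382551713502 q [-0.5   0.04  0.42  1.99 -0.02  1.11  0.8 ]
155 -27.2 3.5
170 -25.3 10.4
185 -21.8 16.6
200 -16.7 21.7
215 -10.5 25.3
230 -3.6 27.2
245 3.5 27.2
260 10.4 25.3
275 16.6 21.8
290 21.7 16.7
305 25.3 10.5
320 27.2 3.6
335 27.2 -3.5
350 25.3 -10.4
365 21.8 -16.6
380 16.7 -21.7
395 10.5 -25.3
410 3.6 -27.2
425 -3.5 -27.2
440 -10.4 -25.3
455 -16.6 -21.8
470 -21.7 -16.7
485 -25.3 -10.5
500 -27.2 -3.6
```

View pics/w9.png

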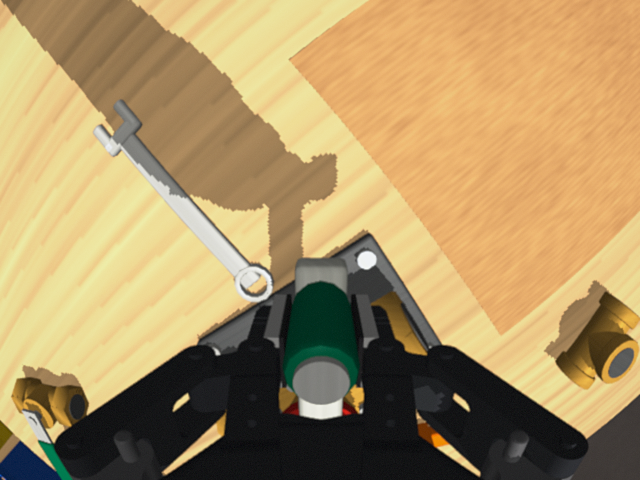

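The sleeve is gripped at 25.6 mm. Now I'll wind the first 90°, raising 0.4 mm per 15°.

Call:
apply_moves([
  {"x": -13.7,"y": 0.8,"z": -0.2,"spin": 0},
  {"x": -13.5,"y": 2.7,"z": -0.2,"spin": 0},
  {"x": -25.3,"y": 10.4,"z": -0.4,"spin": 0},
  {"x": -21.8,"y": 16.6,"z": -0.4,"spin": 0},
  {"x": -16.7,"y": 21.7,"z": -0.4,"spin": 0},
  {"x": -10.5,"y": 25.3,"z": -0.4,"spin": 0},
  {"x": -3.6,"y": 27.2,"z": -0.4,"spin": 0},
  {"x": 0,"y": 0,"z": 0,"spin": 0},
])

```text
clock: 15.25
tool_pos: [0.4957, -0.1332, 0.134]
tcp_rot: [[0.644, 0.765, 0.001], [0.765, -0.644, 0.001], [0.001, 0.0, -1.0]]
wrist_force: [1.6, 1.8, 3.5]
gripper_width: 0.0253
```

```bash
python3 look.py w10; python3 - <<'E'
from h import *
im=robot.camera('side')[:,:,::-1]
cv2.imwrite('pics/s10.png',cv2.resize(im[160:340,250:430],None,fx=3.3,fy=3.3))
p=np.array(robot.get_obs()['tool_pos'][:2])-[.5632,-.0513];print(np.linalg.norm(p),np.degrees(np.arctan2(p[1],p[0]))%360)
E
```

```text
15.25 [ 0.4957 -0.1332  0.134 ] xhead 49.94512629539405 zaxis [ 0.001  0.001 -1.   ] F [1.6 1.8 3.5] w 0.025301544642492135 q [-0.33  0.11  0.58  1.93 -0.07  1.12  1.14]
0.10610326906092699 230.09731508488323
```

View pics/s10.png

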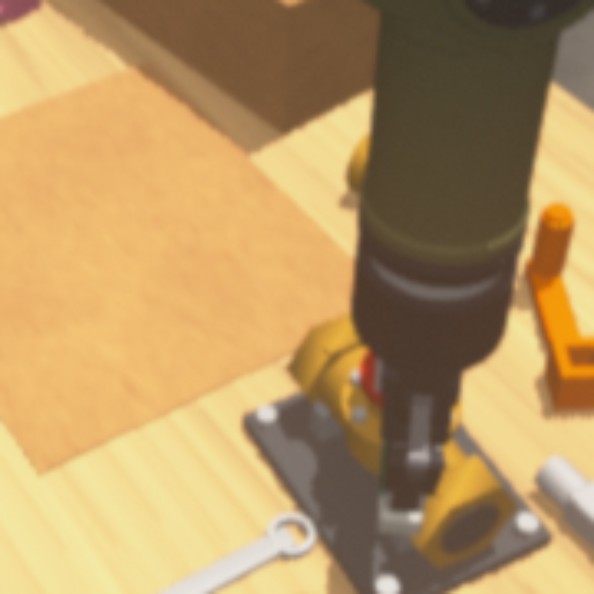

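Winding works, at 230° with low forces. Next are 12 rows, to 410°.

Call:
apply_moves([
  {"x": 3.5,"y": 27.2,"z": -0.4,"spin": 0},
  {"x": 10.4,"y": 25.3,"z": -0.4,"spin": 0},
  {"x": 16.6,"y": 21.8,"z": -0.4,"spin": 0},
  {"x": 21.7,"y": 16.7,"z": -0.4,"spin": 0},
  {"x": 25.3,"y": 10.5,"z": -0.4,"spin": 0},
  {"x": 27.2,"y": 3.6,"z": -0.4,"spin": 0},
  {"x": 27.2,"y": -3.5,"z": -0.4,"spin": 0},
  {"x": 25.3,"y": -10.4,"z": -0.4,"spin": 0},
  {"x": 21.8,"y": -16.6,"z": -0.4,"spin": 0},
  {"x": 16.7,"y": -21.7,"z": -0.4,"spin": 0},
  {"x": 10.5,"y": -25.3,"z": -0.4,"spin": 0},
  {"x": 3.6,"y": -27.2,"z": -0.4,"spin": 0},
])

```text
clock: 16.85
tool_pos: [0.6306, 0.0284, 0.1393]
tcp_rot: [[0.641, 0.768, 0.003], [0.768, -0.641, -0.002], [0.0, 0.004, -1.0]]
wrist_force: [1.0, -3.5, 1.3]
gripper_width: 0.0251
```

```bash
python3 look.py w11; python3 - <<'E'
from h import *
im=robot.camera('side')[:,:,::-1]
cv2.imwrite('pics/s11.png',cv2.resize(im[160:340,250:430],None,fx=3.3,fy=3.3))
p=np.array(robot.get_obs()['tool_pos'][:2])-[.5632,-.0513];print(np.linalg.norm(p),np.degrees(np.arctan2(p[1],p[0]))%360)
E
```

```text
16.85 [0.6306 0.0284 0.1393] xhead 50.13355804091809 zaxis [ 0.003 -0.002 -1.   ] F [ 1.  -3.5  1.3] w 0.025075890354201043 q [-0.5   0.36  0.52  1.64 -0.19  1.19  0.93]
0.10441606155089361 51.40949389782592
```

View pics/s11.png

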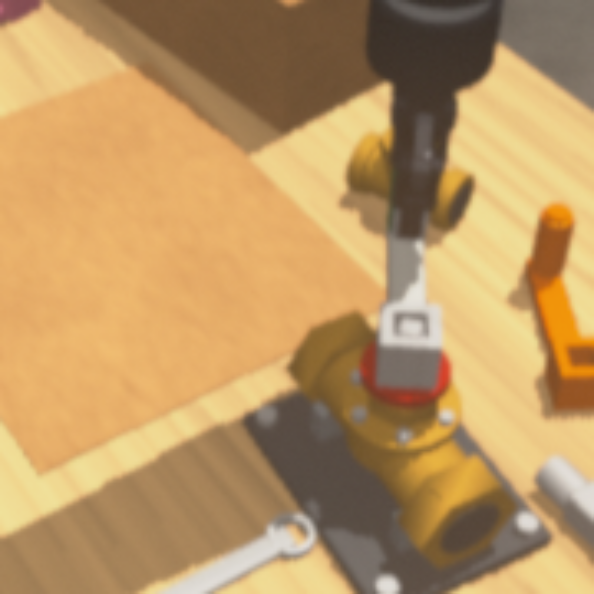

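View pics/w11.png

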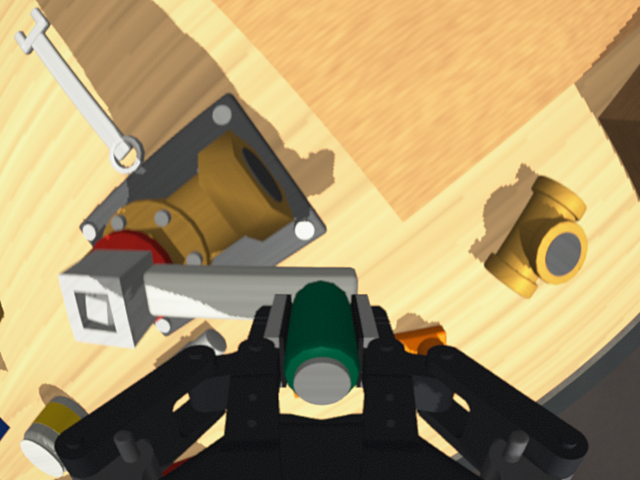

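The crank is still seated, with the collar visible under the hub and the shaft in the hole. 270° is done, so I'll continue.

Call:
apply_moves([
  {"x": -3.5,"y": -27.2,"z": -0.4,"spin": 0},
  {"x": -10.4,"y": -25.3,"z": -0.4,"spin": 0},
  {"x": -16.6,"y": -21.8,"z": -0.4,"spin": 0},
  {"x": -21.7,"y": -16.7,"z": -0.4,"spin": 0},
  {"x": -25.3,"y": -10.5,"z": -0.4,"spin": 0},
  {"x": -27.2,"y": -3.6,"z": -0.4,"spin": 0},
  {"x": -27.2,"y": 3.5,"z": -0.4,"spin": 0},
  {"x": -25.3,"y": 10.4,"z": -0.4,"spin": 0},
  {"x": -21.8,"y": 16.6,"z": -0.4,"spin": 0},
  {"x": -16.7,"y": 21.7,"z": -0.4,"spin": 0},
  {"x": -10.5,"y": 25.3,"z": -0.4,"spin": 0},
  {"x": -3.6,"y": 27.2,"z": -0.4,"spin": 0},
])

```text
clock: 18.45
tool_pos: [0.4944, -0.1323, 0.1435]
tcp_rot: [[0.642, 0.766, -0.002], [0.766, -0.642, 0.003], [0.001, -0.003, -1.0]]
wrist_force: [-1.8, 4.9, 3.4]
gripper_width: 0.0253
```

```bash
python3 look.py w12; python3 - <<'E'
from h import *
p=np.array(robot.get_obs()['tool_pos'][:2])-[.5632,-.0513];print(np.linalg.norm(p),np.degrees(np.arctan2(p[1],p[0]))%360)
E
```

```text
18.45 [ 0.4944 -0.1323  0.1435] xhead 50.031682277860305 zaxis [-0.002  0.003 -1.   ] F [-1.8  4.9  3.4] w 0.025263217162143383 q [-0.44  0.1   0.7   1.92 -0.07  1.15  1.15]
0.10611047642431816 231.73118931264753
```

View pics/w12.png

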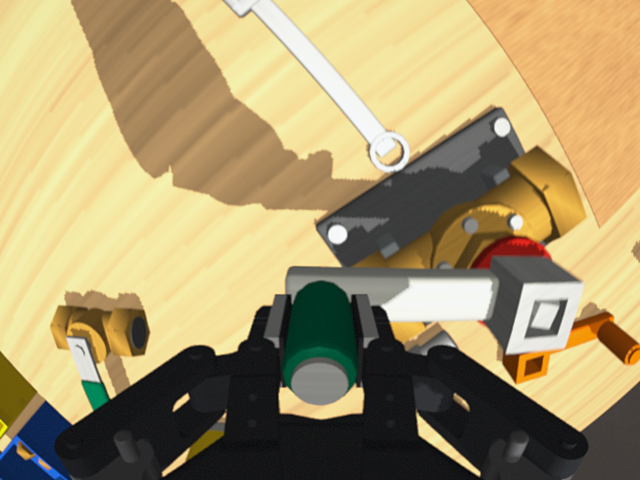

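450° is done. Another 180° takes it to 770°. The stop is expected at about 805–870°.

Call:
apply_moves([
  {"x": 3.5,"y": 27.2,"z": -0.4,"spin": 0},
  {"x": 10.4,"y": 25.3,"z": -0.4,"spin": 0},
  {"x": 16.6,"y": 21.8,"z": -0.4,"spin": 0},
  {"x": 21.7,"y": 16.7,"z": -0.4,"spin": 0},
  {"x": 25.3,"y": 10.5,"z": -0.4,"spin": 0},
  {"x": 27.2,"y": 3.6,"z": -0.4,"spin": 0},
  {"x": 27.2,"y": -3.5,"z": -0.4,"spin": 0},
  {"x": 25.3,"y": -10.4,"z": -0.4,"spin": 0},
  {"x": 21.8,"y": -16.6,"z": -0.4,"spin": 0},
  {"x": 16.7,"y": -21.7,"z": -0.4,"spin": 0},
  {"x": 10.5,"y": -25.3,"z": -0.4,"spin": 0},
  {"x": 3.6,"y": -27.2,"z": -0.4,"spin": 0},
])

```text
clock: 20.0
tool_pos: [0.6306, 0.0287, 0.1488]
tcp_rot: [[0.641, 0.767, 0.002], [0.767, -0.641, -0.002], [-0.0, 0.003, -1.0]]
wrist_force: [1.4, -4.5, 4.1]
gripper_width: 0.0254
```

```bash
python3 look.py w13; python3 - <<'E'
from h import *
im=robot.camera('side')[:,:,::-1]
cv2.imwrite('pics/s13.png',cv2.resize(im[160:340,250:430],None,fx=3.3,fy=3.3))
p=np.array(robot.get_obs()['tool_pos'][:2])-[.5632,-.0513];print(np.linalg.norm(p),np.degrees(np.arctan2(p[1],p[0]))%360)
hd=np.radians(50.1);X=np.array([np.cos(hd),np.sin(hd)]);Y=np.array([np.sin(hd),-np.cos(hd)])
a=np.radians(50+np.arange(0,112,6));q=105*np.c_[np.cos(a),np.sin(a)]
for i,d in enumerate(np.diff(q,axis=0)): print(770+6*(i+1),(d@X).round(1),(d@Y).round(1))
E
```

```text
20.0 [0.6306 0.0287 0.1488] xhead 50.11487160964656 zaxis [ 0.002 -0.002 -1.   ] F [ 1.4 -4.5  4.1] w 0.025367483601803135 q [-0.59  0.37  0.63  1.63 -0.23  1.21  0.96]
0.10461652353532122 51.47716575368694
776 -0.6 -11.0
782 -1.7 -10.9
788 -2.8 -10.6
794 -3.9 -10.3
800 -5.0 -9.8
806 -6.0 -9.2
812 -6.9 -8.6
818 -7.8 -7.8
824 -8.5 -6.9
830 -9.2 -6.0
836 -9.8 -5.0
842 -10.3 -4.0
848 -10.6 -2.9
854 -10.9 -1.7
860 -11.0 -0.6
866 -11.0 0.6
872 -10.9 1.7
878 -10.6 2.8
```

View pics/s13.png

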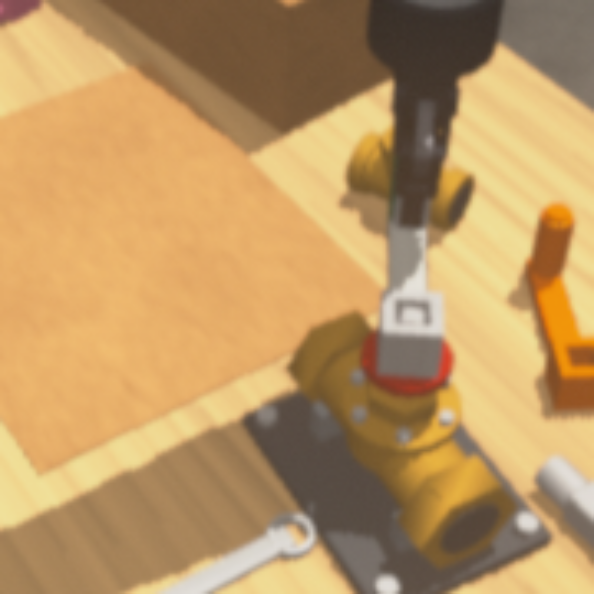

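The stem has risen and the crank is still seated at 770°. Now I'll step 6° at a time, watching the force.

Call:
apply_moves([
  {"x": -0.6,"y": -11.0,"z": -0.2,"spin": 0},
  {"x": -1.7,"y": -10.9,"z": -0.2,"spin": 0},
  {"x": -2.8,"y": -10.6,"z": -0.2,"spin": 0},
  {"x": -3.9,"y": -10.3,"z": -0.1,"spin": 0},
  {"x": -5.0,"y": -9.8,"z": -0.2,"spin": 0},
  {"x": -6.0,"y": -9.2,"z": -0.1,"spin": 0},
])

```text
clock: 20.85
tool_pos: [0.5695, 0.053, 0.1493]
tcp_rot: [[0.641, 0.767, 0.001], [0.767, -0.641, 0.0], [0.001, 0.001, -1.0]]
wrist_force: [2.7, -4.3, 4.7]
gripper_width: 0.025
```

Call:
apply_moves([
  {"x": -6.9,"y": -8.6,"z": -0.2,"spin": 0},
  {"x": -7.8,"y": -7.8,"z": -0.1,"spin": 0},
])

```text
clock: 21.1
tool_pos: [0.5476, 0.0521, 0.1496]
tcp_rot: [[0.641, 0.767, 0.001], [0.767, -0.641, 0.0], [0.001, 0.001, -1.0]]
wrist_force: [6.4, -3.0, 4.3]
gripper_width: 0.0255
```

Call:
apply_moves([
  {"x": -8.5,"y": -6.9,"z": -0.1,"spin": 0},
])

```text
clock: 21.22
tool_pos: [0.5398, 0.0507, 0.1504]
tcp_rot: [[0.641, 0.767, 0.008], [0.767, -0.641, 0.002], [0.007, 0.005, -1.0]]
wrist_force: [15.2, -0.3, -0.9]
gripper_width: 0.0253
```

Call:
apply_moves([
  {"x": -9.2,"y": -6.0,"z": -0.1,"spin": 0},
])

```text
clock: 21.35
tool_pos: [0.5327, 0.0487, 0.1514]
tcp_rot: [[0.641, 0.767, 0.016], [0.767, -0.641, 0.003], [0.013, 0.01, -1.0]]
wrist_force: [24.2, 1.7, -4.8]
gripper_width: 0.0254
```

The tangential force climbs to 24 N, against about 3 N to turn, which is consistent with the stop. I'll look.

```bash
python3 look.py w14; python3 - <<'E'
from h import *
im=robot.camera('side')[:,:,::-1]
cv2.imwrite('pics/s14.png',cv2.resize(im[160:340,250:430],None,fx=3.3,fy=3.3))
E
```

```text
21.35 [0.5327 0.0487 0.1514] xhead 50.107124537140855 zaxis [ 0.016  0.003 -1.   ] F [24.2  1.7 -4.8] w 0.02542934648448649 q [-0.73  0.13  0.64  1.87 -0.09  1.15  0.81]
```

View pics/s14.png

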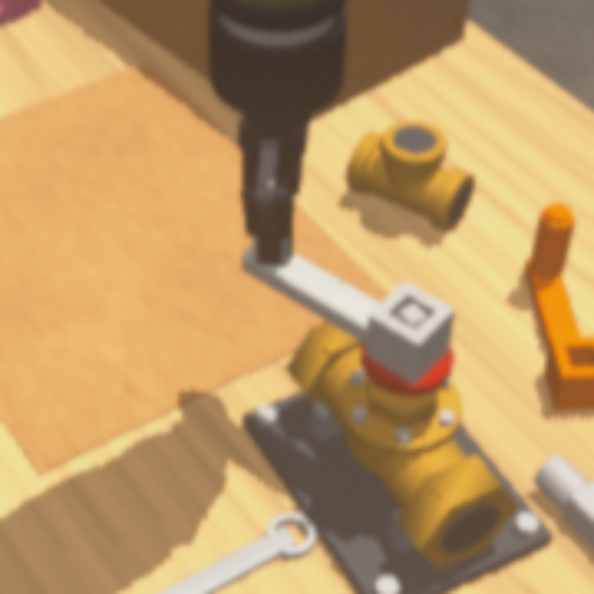

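View pics/w14.png

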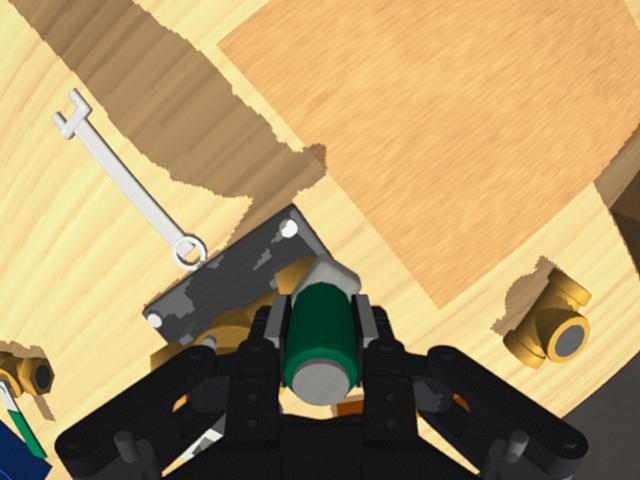

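Call:
apply_moves([
  {"x": 0,"y": 0,"z": 0,"spin": 0},
  {"x": 0,"y": 0,"z": 0,"spin": 0},
])

```text
clock: 21.7
tool_pos: [0.5328, 0.0487, 0.1514]
tcp_rot: [[0.641, 0.767, 0.016], [0.767, -0.641, 0.003], [0.013, 0.01, -1.0]]
wrist_force: [19.8, 0.8, -3.9]
gripper_width: 0.0252
```

The 20 N persists at rest. I'll back off and release, then check seating and angle before a second push to tell a real stop from a jam.

Call:
apply_moves([
  {"x": 6,"y": 4,"z": 0.5,"spin": 0},
  {"x": 0,"y": 0,"z": 0,"spin": 0},
])

```text
clock: 21.95
tool_pos: [0.5374, 0.0503, 0.1502]
tcp_rot: [[0.641, 0.767, 0.009], [0.767, -0.641, 0.002], [0.008, 0.006, -1.0]]
wrist_force: [12.4, -0.9, 1.1]
gripper_width: 0.0253
```

Call:
apply_moves([
  {"x": 0,"y": 0,"z": 0,"spin": 0},
  {"x": 0,"y": 0,"z": 0,"spin": 0},
  {"x": 0,"y": 0,"z": 0,"spin": 0},
], grip=1)

```text
clock: 22.32
tool_pos: [0.5318, 0.0491, 0.148]
tcp_rot: [[0.641, 0.767, -0.003], [0.767, -0.641, 0.0], [-0.002, -0.003, -1.0]]
wrist_force: [0.4, 0.2, -0.3]
gripper_width: 0.0778
```

Call:
apply_moves([
  {"x": 0,"y": 0,"z": -15,"spin": 0},
  {"x": 0,"y": 0,"z": -30,"spin": 0},
  {"x": 0,"y": 0,"z": -30,"spin": 0},
  {"x": 0,"y": 0,"z": -10,"spin": 0},
  {"x": 0,"y": 0,"z": 0,"spin": 0},
])

```text
clock: 22.95
tool_pos: [0.5337, 0.0489, 0.2346]
tcp_rot: [[0.642, 0.767, 0.001], [0.767, -0.642, 0.001], [0.001, 0.0, -1.0]]
wrist_force: [-0.4, -0.1, 0.5]
gripper_width: 0.0856
```

```bash
python3 look.py w15; python3 - <<'E'
from h import *
im=robot.camera('side')[:,:,::-1]
cv2.imwrite('pics/s15.png',cv2.resize(im[200:320,300:420],None,fx=5,fy=5))
E
```

```text
22.95 [0.5337 0.0489 0.2346] xhead 50.08888788020564 zaxis [ 0.001  0.001 -1.   ] F [-0.4 -0.1  0.5] w 0.08558039051512581 q [-0.75  0.07  0.64  1.75 -0.05  1.33  0.78]
```

View pics/s15.png

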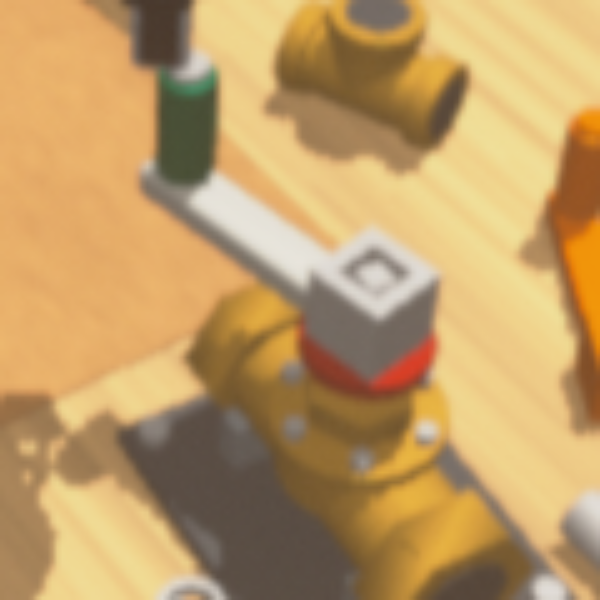

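View pics/w15.png

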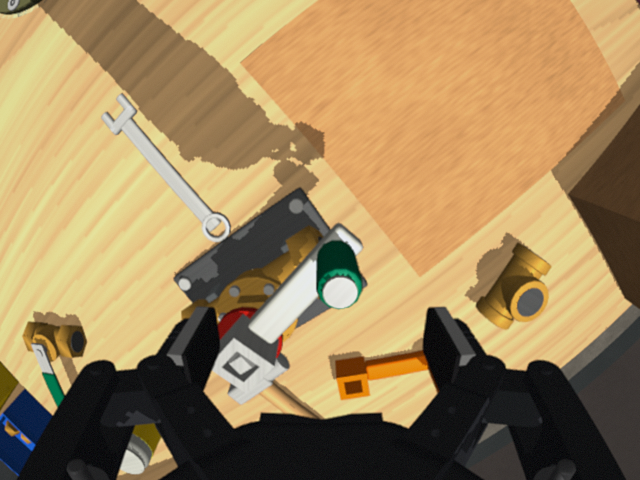

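The crank is seated level on the collar, with the hub top at about (240,366) and the cap at (341,292). I'll measure its heading.

```bash
python3 - <<'E'
from h import *
d=np.load('pics/w15.npz');P=(d['R'],d['p'])
h=onz('wrist',341,292,.198,P);b=onz('wrist',240,366,.162,P);print(h,b,np.linalg.norm((h-b)[:2]),np.degrees(np.arctan2(*(h-b)[[1,0]])))
C=np.array([.5632,-.0513]);print(np.linalg.norm(h[:2]-C),np.degrees(np.arctan2(*(h[:2]-C)[[1,0]])),'delta tool',P[0].T@(h-P[1])*1000)
im=cv2.imread('pics/w15.png');cv2.imwrite('pics/c15.png',cv2.resize(im[310:410,190:300],None,fx=6,fy=6,interpolation=cv2.INTER_CUBIC))
E
```

```text
[0.54714447 0.0527245  0.198     ] [ 0.56254815 -0.0503147   0.162     ] 0.10418420752226769 98.5023744623526
0.1052562413162501 98.77400911795178 delta tool [11.49826432  7.80679261 36.63202401]
```

View pics/c15.png

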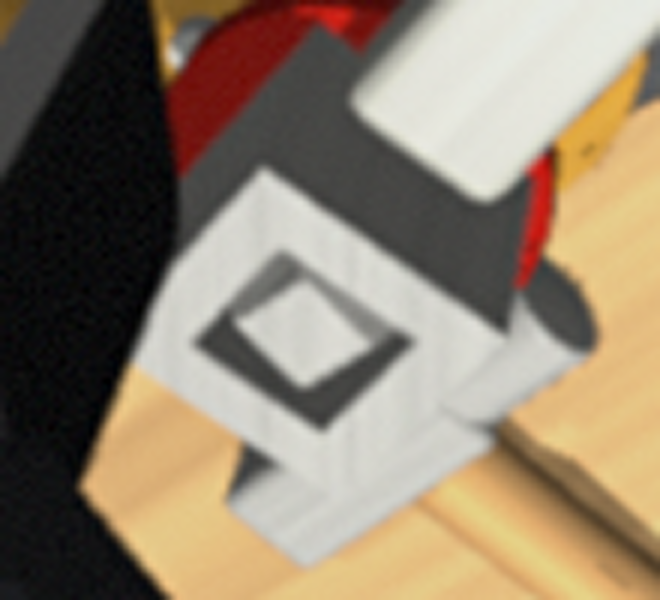

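```bash
python3 - <<'E'
from h import *
d=np.load('pics/w15.npz');P=(d['R'],d['p'])
def g(l,z):
    q=np.array([onz('wrist',190+u/6-.4,310+v/6-.4,z,P) for u,v in l]);print(q.mean(0))
    for i in range(len(q)):
        e=q[i]-q[i-1];print('  ',np.linalg.norm(e).round(4),(np.degrees(np.arctan2(e[1],e[0]))+45)%90-45)
g([(302,275),(378,338),(305,390),(235,325)],.160)
g([(285,250),(413,341),(322,430),(193,341)],.162)
q=[onz('top',u,v,.004) for u,v in [(355+(372-356)/4.75,175+82/4.75),(355+(698-356)/4.75,175+110/4.75),(355+(683-356)/4.75,175+338/4.75),(355+2/4.75,175+310/4.75)]]
for i in range(4):
    e=q[i]-q[i-1];print('plate',np.linalg.norm(e).round(4),(np.degrees(np.arctan2(e[1],e[0]))+45)%90-45)
E
```

```text
[ 0.56292535 -0.05082066  0.16      ]
   0.0124 1.1328338107359173
   0.0124 3.080055416266994
   0.0133 1.09299357192441
   0.0124 -1.3773679320726444
[ 0.56297092 -0.05070615  0.162     ]
   0.0196 7.596274508500699
   0.0192 8.283798421290442
   0.0195 9.21466577944183
   0.0198 8.540683503120675
plate 0.1284 -4.417662482066781
plate 0.1805 -5.533737352176317
plate 0.1282 -6.169186726056552
plate 0.1766 -5.456531996272304
```

The shaft is now at about +1°. The plate yaw of −5.4° plus 12.6 rad predicts −3.5°, so it is at the stop within measuring error and far inside the 0.4 rad tolerance. Hub and shaft centres agree to under 1 mm. I'll rise clear, do a final check and hand in.

Call:
apply_moves([
  {"x": 0,"y": 0,"z": -15,"spin": 0},
  {"x": 0,"y": 0,"z": -25,"spin": 0},
  {"x": 0,"y": -15,"z": -20,"spin": 0},
  {"x": 0,"y": -30,"z": 0,"spin": 0},
  {"x": 0,"y": -30,"z": 0,"spin": 0},
  {"x": 0,"y": -15,"z": 0,"spin": 0},
  {"x": 0,"y": 0,"z": 0,"spin": 0},
  {"x": 0,"y": 0,"z": 0,"spin": 0},
])

```text
clock: 24.05
tool_pos: [0.4653, 0.1056, 0.2942]
tcp_rot: [[0.643, 0.766, 0.001], [0.766, -0.643, -0.001], [-0.0, 0.001, -1.0]]
wrist_force: [0.5, 0.1, 1.1]
gripper_width: 0.0853
```

```bash
python3 look.py w16; python3 - <<'E'
from h import *
im=robot.camera('side')[:,:,::-1]
cv2.imwrite('pics/s16.png',im)
E
```

```text
24.05 [0.4653 0.1056 0.2942] xhead 50.0077088762499 zaxis [ 0.001 -0.001 -1.   ] F [0.5 0.1 1.1] w 0.08529488956470872 q [-0.85 -0.11  0.53  1.78  0.05  1.45  0.55]
```

View pics/s16.png

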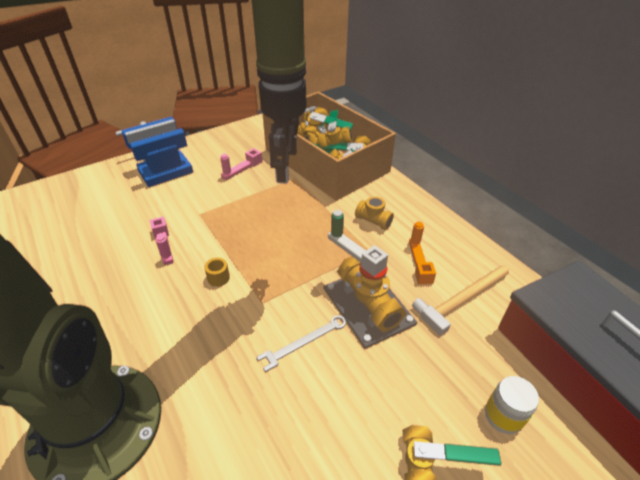

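The crank sits at (373,262) on the collar, every bystander is where it started, and the gripper is clear.

```bash
python3 -c "
from plant import robot
print(robot.close_job())"
```

```text
the job is handed in; nothing more can be done
None
```

The green-handled crank is seated on the valve stem and the valve is wound to its open stop. I handed the job in at about 24 s; no verdict was reported.

**What I did:** I lifted the crank by its hub and lowered it onto the square shaft until I felt 12 N of reaction at the collar. Then I gripped the handle and wound it about 679° anticlockwise. The force climbed from about 5 N to 24 N there, so I backed off, let go and moved clear.

**Last checks:**
- **Seating:** the crank looks seated level on the red collar, with hub and shaft centres within 1 mm of each other.
- **Open stop:** the shaft heading measured about +1°, against about −3.5° predicted at the stop. That 4–5° difference is within my measuring error and well inside the 0.4 rad (23°) tolerance.
- **Handle position:** the handle sprang back about 8° after I let go, to the heading where the force began to rise. I took this as flex in the grip against the stop.
- **Not done:** I skipped the second push I had planned to rule out a jam, because the measured angles already agreed.
- **Bystanders:** nothing else on the bench looked moved in the final side view.

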